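# Find the tired stage clip and pin its clamp open

### The job

One of the three spring clips in the test rig has gone soft: press the free ends of the clips down to their stops to feel which, the soft one itself included. Then swing the clamp lever of that soft clip open and stand the lock pin fully down in the hole beside it, so that the pin alone keeps the lever open for the clip to be changed; leave the clamps of the two good clips shut and the other things on the bench where they are.

Things in the scene. Friction and masses are not known exactly. Their poses are not given: they have to be found in the camera images.
- rig: spring test rig: green plate 240 (x) x 340 (y) x 30 mm, fixed; origin under its centre, z up, x to the robot's left and y towards the robot, turned by up to 0.2 rad either way. Three like stations stand along its y: 1 at +85, 2 at 0, 3 at -85 mm. At each, a copper-coloured leaf clip is held by a grey clamp block (x = -40 to -8 mm, top 87 mm above the table) and juts out level to the plate's -x
- clip_u (a joint): bend in rad of one of the three clips: 0 straight, 0.17 on its stop. Clips u, v, w stand at stations 1, 2, 3 in an order that differs from run to run
- clip_v (a joint): bend of another clip, likewise
- clip_w (a joint): bend of another clip, likewise
- lever_u (a joint): angle in rad of the clamp lever at the station of clip u: 0 shut, 0.8 fully open. The lever is a yellow blade with a red end, turning about the vertical; its end swings towards the rig's +y as it opens, against a spring that shuts it (1.5 N at 45 mm from the pivot when shut, 3 N at 0.5 rad)
- lever_v (a joint): the same, at the station of clip v
- lever_w (a joint): the same, at the station of clip w
- tip_1 (a point): middle of the end edge of station 1's clip, on its upper face at rest, 76.5 mm above the table (does not move with it); axes as the rig's. From here the leaf runs 72 mm to +x, 18 mm wide, 3 mm thick. Pressed here it goes down about 12 mm to a white stop, and springs back when let go
- tip_2 (a point): the same at station 2. The clips look alike; force grows in proportion to bend: near the free end two of them need about 10 N to reach the stop, the soft one about 5 N
- tip_3 (a point): the same at station 3
- hole_1 (a point): middle of the mouth of station 1's lock-pin hole, in the plate's top: 12.5 mm across, 22 mm deep; axes as the rig's. The pivot of that station's lever lies 43 mm in -x and 12 mm in -y from it. The shut lever lies along +x from the pivot, 70 mm long, 10 mm wide, from 6 to 20 mm above the plate, so the hole is just beside it, on its +y side
- hole_2 (a point): the same at station 2. The pin pins the lever open when it stands in the hole with the lever on the pin's +y side (the lever rests on it at about 0.43 rad). The pin's shank, brought down on the shut lever's -y side and moved in +y, can push the lever over
- hole_3 (a point): the same at station 3
- pin_head (a point): middle of the orange head of the lock pin: a cylinder 20 mm across, 22 mm tall. The steel shank below it is 10 mm across, 60 mm long, its foot 71 mm below this point. The pin (50 g or so, z up its axis) first stands upright in a black rest block 60 x 60 x 30 mm, fixed, 22 mm deep in a hole 12.5 mm across
- pin_foot (a point): middle of the lower end of the pin's shank
- objective: bystander, leave alone: loose objective lens standing on the rig's plate, 28 mm across, 48 mm tall; origin under its centre
- oil_bottle: bystander, leave alone: small amber oil bottle, 36 mm across, 75 mm tall; origin under its centre
- beaker: bystander, leave alone: glass beaker, 70 mm across, 90 mm tall; origin under its centre
- slide_box: bystander, leave alone: blue slide box, 80 x 110 x 32 mm; origin under its centre
- petri_dish: bystander, leave alone: glass dish, 90 mm across, 16 mm tall; origin under its centre
- screwdriver: bystander, leave alone: screwdriver lying on the table, 150 mm long; origin under its middle
- stain_jar: bystander, leave alone: glass jar with a red cap, 52 mm across, 65 mm tall; origin under its centre
- lens (a point): middle of the underside of a clear magnifier bar over all three clips, 136 mm above the table; the bar is 50 mm (x) x 290 mm (y) x 20 mm thick (x, y the rig's), on dark posts at its ends; its near edge is 11 mm in +x from the clips' free ends. No room for a gripper pointing straight down there: lean it about 40 degrees, fingers pointing down and to +x, its body back over -x

How it is judged (in metres and radians):
On the way, in this order (a step that is already met when the one before it is completed fails the run):
1. the soft clip has been pressed down to its stop, its clamp still shut (value of joint clip_u above 0.15 rad and value of joint lever_u below 0.1 rad), for 0.1 s.
2. the soft clip's clamp lever has been swung open (value of joint lever_u above 0.35 rad), for 0.1 s.
At the end, for the whole second after the job is handed in: the soft clip's lever stays open by more than 0.35 rad, at rest, held by the pin, which stands at least 15 mm deep in a lock-pin hole of the rig and within 15 degrees of upright; the other two levers are shut (under 0.05 rad) and all three clips have sprung back (under 0.02 rad) (value of joint lever_u above 0.35 rad and value of joint each of lever_v, lever_w below 0.05 rad and value of joint each of clip_u, clip_v, clip_w below 0.02 rad and (distance between pin_foot and hole_1 below 0.026 m or distance between pin_foot and hole_2 below 0.026 m or distance between pin_foot and hole_3 below 0.026 m) and (z of pin_foot in the frame of hole_1 below -0.015 m or z of pin_foot in the frame of hole_2 below -0.015 m or z of pin_foot in the frame of hole_3 below -0.015 m) and angle between pin_head's own z axis and vertical below 0.26 rad and velocity of joint lever_u below 0.02 rad/s); the robot touches nothing.
It fails at once if the clamp lever of a good clip was opened (value of joint any of lever_v, lever_w above 0.25 rad).
It fails at once if a bystander was pushed more than 30 mm or knocked over (distance of any of objective, oil_bottle, beaker, slide_box, petri_dish, screwdriver, stain_jar from where it was at the start of the episode above 0.03 m or angle between any of objective, oil_bottle, beaker, slide_box, petri_dish, stain_jar's own z axis and vertical above 0.5 rad).
It also fails if it takes over 70 s, if anything falls off the work surface, if the arm or the gripper's body presses on something with over 40 N, if the wrist force passes 120 N, or if a joint passes its speed limit or range.

### The arm

A 6-joint arm with a two-finger parallel gripper is mounted at the origin on the work surface. World frame = base frame: x ahead of the robot, y to its left, z up, the work surface at z = 0. Lengths are in mm, angles in rad, forces in N, time in s.
With the tool pointing down it reaches from about 425 to 950 mm from the base axis. Payload 14.7 kg.
Tool frame: the origin (TCP) lies midway between the tips of the shut fingers; the grasp point (between the pads) lies 19 mm behind it; z points along the fingers, y is the line along which they close (so a half turn about z gives the same grasp; the last joint's range is limited). The gripper opens to 85 mm and grips with 20 to 120 N. Pads are 22 mm wide; open, the fingers measure 114 mm over their backs; the gripper's body (76 mm by 85 mm) begins 54 mm behind the grasp point. The pads swing forward as they close: fully open they stand 13 mm farther back than shut.
Start: joints at [1.249, 0.48, 1.596, -0, 1.065, -0.047], TCP at [176.356, 625.612, 231.297] pointing down, gripper open.
Joint ranges: [-2.75, 2.75], [-0.82, 2.05], [0.23, 2.67], [-1.56, 4.7], [0.09, 2.69], [-2.92, 2.92]. Speed limits (rad/s): [1.89, 1.89, 2.39, 3.01, 3.01, 3.01].

### API

Orientations are given as a unit quaternion [w, x, y, z].
In Python, from plant import * gives the robot as it stands.
- The arm moves only by the tool step_arm, never from a script. Its argument "increments" is a list of rows, each a list of 7 numbers: the shift along the tool's x, y, z in mm, then the turn, a rotation vector about the tool's x, y, z in rad, then the finger opening in mm, from 0 to 85.4. In form: [[x, y, z, rx, ry, rz, hand], ...]. A call has 1 to 20 rows; each row shifts and turns the commanded pose from where the row before left it, along the tool's axes as they then stand; what a row does not reach is not made up. A row lasts 1/10 s, in which the tool goes at most 50 mm and 8.59 degrees, less where a joint would pass 70% of its speed; a pose out of reach is approached as far as the arm can. A call is refused whole if a number of a shift passes 50 or a number of a turn 0.15, either way. A call with a gripper value outside its range is refused whole. The fingers move at their own pace and stop on an object; the grip force is fixed at half the most. Time passes only in rows, so rows that do not move let the fingers close. It gives the time, the measured TCP pose, the force, the opening and the grip force at its end, in the units of the state.
- observe(): the state, without advancing time (a new reading comes with each control period).
- grab_frame(name): name is "scene" or "side" or "wrist"; returns (picture, depth): 400x640x3 uint8, red, green, blue; 400x640 float32, mm along the optical axis (not along the pixel's ray), 0 where there is no reading.
- camera_info(name): a dict with "camera_matrix" (3x3 intrinsics, pixels), "position" and "attitude" of the camera in the world; the wrist camera has in their place "T_tool_cam" (4x4, takes a point from camera to tool coordinates, whose origin is the TCP and whose axes are the flange's). Camera axes: x right, y down, z forward; pixel columns grow to the right and rows downward; lengths in mm; the calibration is good to about 2 mm. A picture is of the moment at which its call begins: read the wrist's pose just before it. camera_info takes no time and is no camera call.
- hand_in(): hands the job in; it is judged then, once.
The state is a dict: "t": time; "joint_positions": joint angles; "qd": joint speeds; "joint_torque": joint torques, N m; "tool_pos": TCP position; "tcp_rot": TCP orientation; "contact_force": force on the tool from outside, world axes, zero at the start; "torque": the same for the moment, N m; "grip_width": opening from 0.0 (shut) to 1.0 (fully open); "gripper_force": force on a finger pad.
Only numpy, scipy, OpenCV 4.12 (cv2) and the standard library are available. Lean on these libraries where they do the work, as an engineer would, in place of code of your own. Each camera call takes 0.05 s, during which the arm holds its last target. There are 200 camera calls.

## Working session

There is one attempt and no reset: what is moved stays moved. The work goes in short steps, Python scripts to look and compute and a tool call to move; the robot and the scene stay as the last step left them, time stands still between calls to the robot, and variables do not carry over. Pictures are saved under pics/ and viewed, at most 10 in all, crops included, and the job is handed in when it is done.

Besides the shell and the picture viewer there is one more tool, called as a command line: name --pt "numbers of a row" for each row, then --argument value for the rest. step_arm: Moves the arm, as the interface text tells. Its arguments: {"type":"object","properties":{"increments":{"type":"array","items":{"type":"array","items":{"type":"number"}}}},"required":["increments"]}

```bash
mkdir -p pics; ls
python3 - <<'E'
from plant import *
import numpy as np,cv2
s=observe();print(s)
for n in("scene","side","wrist"):
    c=camera_info(n);print(n,c)
    p,d=grab_frame(n);cv2.imwrite(f"pics/{n}0.png",p[:,:,::-1]);np.save(f"{n}0.npy",d)
E
```

```text
pics
{'t': 0.0, 'joint_positions': array([ 1.24944460e+00,  4.80845116e-01,  1.59685788e+00,  8.12165948e-06,
        1.06509261e+00, -4.65740801e-02]), 'qd': array([ 2.16862043e-03, -5.81821281e-04, -1.41451966e-03,  1.08235515e-03,
       -7.08638571e-05,  2.22126074e-04]), 'joint_torque': array([-4.62930493e-04, -9.50619435e+01, -4.30199862e+01, -1.09324130e-04,
        1.17437448e-02, -7.60544822e-05]), 'tool_pos': array([176.20023422, 625.24445228, 230.66972992]), 'tcp_rot': array([-1.13517655e-04,  1.36958937e-01,  9.90576543e-01, -5.90677306e-04]), 'contact_force': array([-0.77704929,  0.3517802 ,  0.58653388]), 'torque': array([-0.00887664, -0.00970279, -0.01833035]), 'gripper_force': 0.0, 'grip_width': 1.0004428475361606}
scene {'camera_matrix': array([[412.0720971 ,   0.        , 321.60378271],
       [  0.        , 412.0720971 , 196.97302569],
       [  0.        ,   0.        ,   1.        ]]), 'position': array([1009.01802229,  611.50466285, 1091.14010657]), 'attitude': array([-0.10475864,  0.29588097,  0.90149947, -0.29795769])}
side {'camera_matrix': array([[410.01109129,   0.        , 322.75496409],
       [  0.        , 410.01109129, 202.23634149],
       [  0.        ,   0.        ,   1.        ]]), 'position': array([  357.36062421, -1084.0471589 ,   843.35285525]), 'attitude': array([-0.47873214,  0.87196214, -0.09399508,  0.04077363])}
wrist {'camera_matrix': array([[299.28135869,   0.        , 313.91427902],
       [  0.        , 299.28135869, 200.90018821],
       [  0.        ,   0.        ,   1.        ]]), 'T_tool_cam': array([[-3.79264588e-04, -9.55866429e-01, -2.93801337e-01,
         7.33231294e+01],
       [ 9.99999895e-01, -2.87367291e-04, -3.55954140e-04,
         3.05344054e-01],
       [ 2.55815719e-04, -2.93801441e-01,  9.55866438e-01,
        -1.42849100e+02],
       [ 0.00000000e+00,  0.00000000e+00,  0.00000000e+00,
         1.00000000e+00]])}
```

View pics/scene0.png

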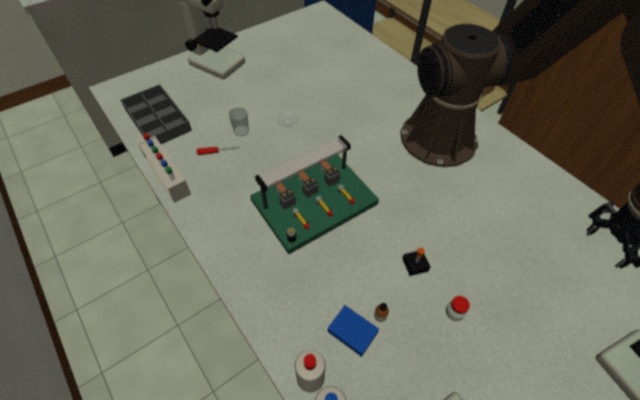

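View pics/side0.png

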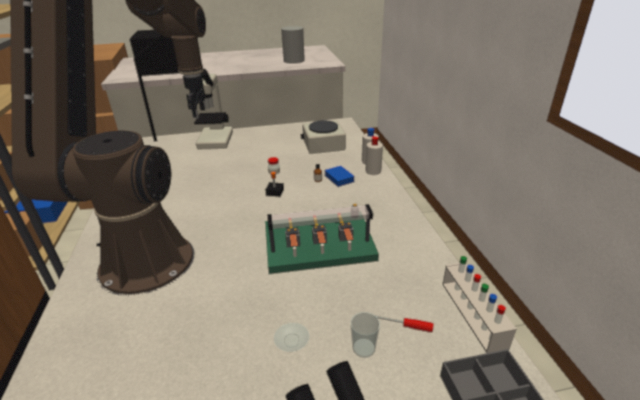

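The scene picture shows the rig around (315,200), with levers in front of the clamp blocks and clips behind under the bar. The pin head is at (420,253) and the objective at (291,235). The side view agrees. Next I fit the rig and pin from colour and depth.

```bash
cat > h.py <<'E'
import numpy as np,cv2
from scipy.spatial.transform import Rotation as R
from plant import *
def rot(q): return R.from_quat([q[1],q[2],q[3],q[0]]).as_matrix()
def cloud(name,d,T=None):
    c=camera_info(name);K=c["camera_matrix"]
    v,u=np.mgrid[:d.shape[0],:d.shape[1]]
    P=np.stack([(u-K[0,2])/K[0,0]*d,(v-K[1,2])/K[1,1]*d,d],-1)
    if T is None: return P@rot(c["attitude"]).T+c["position"]
    return P@T[:3,:3].T+T[:3,3]
def wristT(s):
    T=np.eye(4);T[:3,:3]=rot(s["tcp_rot"]);T[:3,3]=s["tool_pos"]
    return T@np.array(camera_info("wrist")["T_tool_cam"])
def rays(name,uv,z,T=None):
    "pixels onto plane z"
    c=camera_info(name);K=c["camera_matrix"];uv=np.atleast_2d(uv).astype(float)
    r=np.c_[(uv-K[:2,2])/[K[0,0],K[1,1]],np.ones(len(uv))]
    A,o=(rot(c["attitude"]),c["position"]) if T is None else (T[:3,:3],T[:3,3])
    r=r@A.T
    return o+r*((z-o[2])/r[:,2])[:,None]
E
python3 - <<'E'
from h import *
for n in("scene","side"):
    p=cv2.imread(f"pics/{n}0.png");d=np.load(f"{n}0.npy");P=cloud(n,d)
    h=cv2.cvtColor(p,cv2.COLOR_BGR2HSV)
    def m(lo,hi): return cv2.inRange(h,lo,hi)>0
    g=m((60,90,30),(90,255,160))&(d>0)&(abs(P[...,2]-30)<8)&(P[...,0]>200)&(P[...,0]<1100)
    Q=P[g];print(n,"z med",np.median(Q[:,2]),len(Q))
    r=cv2.minAreaRect(Q[:,:2].astype(np.float32));print(r)
    o=m((5,170,120),(14,255,255))&(P[...,2]>55)&(P[...,2]<130)&(d>0)
    k,l,st,ce=cv2.connectedComponentsWithStats(o.astype(np.uint8))
    for i in range(1,k):
        if st[i,4]>3: print("orange",ce[i],st[i,4],np.median(P[l==i],0))
    y=m((22,130,110),(35,255,255))&(d>0)
    k,l,st,ce=cv2.connectedComponentsWithStats(y.astype(np.uint8))
    for i in range(1,k):
        if st[i,4]>3: print("yel",ce[i],st[i,4],np.median(P[l==i],0))
E
```

```text
scene z med 31.848898351603566 4479
((546.08984375, -29.726585388183594), (236.55712890625, 338.7730712890625), 86.73060607910156)
orange [420.65384615 250.65384615] 26 [441.64846952 328.10123455  90.48053597]
yel [345.97142857 193.6       ] 35 [464.70645157  31.22222714  51.87135959]
yel [323.5        205.07894737] 38 [549.14173523  23.63299181  51.86489839]
yel [300.28205128 217.64102564] 39 [633.41485833  19.08270837  50.58284588]
yel [291.  229.5] 4 [689.50808324  53.69298255  80.0662432 ]
side z med 30.320429270099567 2709
((544.0125122070312, -50.055397033691406), (217.9739532470703, 331.68756103515625), 86.74706268310547)
orange [272.75       173.33333333] 12 [437.46345304 320.97024703  88.61622358]
```

step_arm --pt "-33 -25 -5.5 0 0 0 0" --pt "-33 -25 -5.5 0 0 0 0" --pt "-33 -25 -5.5 0 0 0 0" --pt "-33 -25 -5.5 0 0 0 0" --pt "-33 -25 -5.5 0 0 0 0" --pt "-33 -25 -5.5 0 0 0 0" --pt "-33 -25 -5.5 0 0 0 0" --pt "-33 -25 -5.5 0 0 0 0" --pt "-33 -25 -5.5 0 0 0 0" --pt "-21.5 -35.5 0 0 0 0 0" --pt "-21.5 -35.5 0 0 0 0 0" --pt "-21.5 -35.5 0 0 0 0 0" --pt "-21.5 -35.5 0 0 0 0 0" --pt "-21.5 -35.5 0 0 0 0 0" --pt "-21.5 -35.5 0 0 0 0 0" --pt "-21.5 -35.5 0 0 0 0 0" --pt "-21.5 -35.5 0 0 0 0 0" --pt "-21.5 -35.5 0 0 0 0 0" --pt "0 0 0 0 0 -0.108 0" --pt "0 0 0 0 0 -0.108 0"

```text
t: 2.15
tool_pos: [500.7, -33.0, 280.5]
tcp_rot: [-0.0, 0.029, 1.0, 0.0]
contact_force: [-0.4, 0.4, 0.4]
grip_width: -0.0
gripper_force: 0.0
```

Run:
```python
from h import *
s=observe();print(s["t"],s["tool_pos"],s["tcp_rot"],s["joint_positions"],s["contact_force"])
T=wristT(s);p,d=grab_frame("wrist");cv2.imwrite("pics/w1.png",p[:,:,::-1]);np.save("w1.npy",d);np.save("w1T.npy",T)
```

```text
2.15 [500.72277584 -32.98201416 280.52748918] [-2.54790974e-04  2.85975565e-02  9.99590974e-01  6.82127857e-06] [-1.26165468e-01  2.19953582e-01  1.86711396e+00 -4.14526345e-05
  1.05503360e+00 -1.63973843e+00] [-0.41967302  0.38876009  0.35308755]
```

View pics/w1.png

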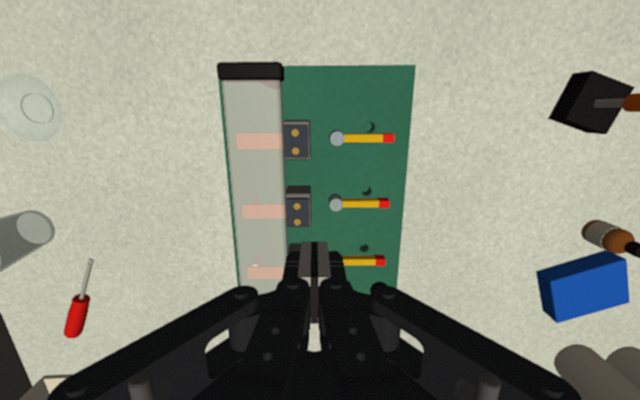

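The wrist picture shows stations 1, 2 and 3 from top to bottom. The holes are at about (371,127), (367,191) and (364,248), and the clip ends at about (236,141), (242,211) and (247,271). I'll turn these into rig coordinates.

Run:
```python
from h import *
T=np.load("w1T.npy");p=cv2.imread("pics/w1.png");h=cv2.cvtColor(p,cv2.COLOR_BGR2HSV)
H=rays("wrist",[(371,127),(367,191),(364,248)],30,T)
tp=rays("wrist",[(236,141),(242,211),(247,271.5)],76.5,T)
y=cv2.inRange(h,(20,130,110),(35,255,255));rd=cv2.inRange(h,(0,180,150),(5,255,255))
L=[]
for m in (y,rd):
    k,l,st,ce=cv2.connectedComponentsWithStats(m)
    for i in range(1,k):
        if st[i,4]>40: print(ce[i].round(1),st[i],rays("wrist",ce[i],50,T)[0].round(1))
print(H.round(1));print(tp.round(1))
c=np.array([546.1,-29.7]);a=np.deg2rad(86.7);X=np.array([np.cos(a),np.sin(a)]);Y=np.array([-X[1],X[0]])
for Q in(H,tp):
    q=Q[:,:2]-c;print(np.c_[q@X,q@Y].round(1))
g=cv2.inRange(h,(60,90,30),(90,255,160))
cn=rays("wrist",[(283,67),(414,66)],30,T);q=cn[:,:2]-c;print("top corners",cn,np.c_[q@X,q@Y])
```

```text
[362.7 138. ] [344 134  39   9 340] [464.9  28.9  50. ]
[360.1 203.5] [343 200  36   8 282] [549.   24.6  50. ]
[359.  261.6] [343 258  32   8 243] [633.8  22.1  50. ]
[388.5 137.5] [384 134  10   8  80] [466.1  60.4  50. ]
[384. 204.] [380 201   9   7  63] [551.5  55.8  50. ]
[380.3 262. ] [376 259   9   7  57] [636.2  51.6  50. ]
[ 73.9 319. ] [ 65 301  20  36 449] [ 704.6 -401.9   50. ]
[[453.7  42.6  30. ]
 [538.2  37.1  30. ]
 [623.3  32.3  30. ]]
[[ 457.3 -119.8   76.5]
 [ 541.7 -123.8   76.5]
 [ 625.2 -127.9   76.5]]
[[ 66.9  96.5]
 [ 66.2  11.8]
 [ 66.3 -73.5]]
[[-95.1  83.5]
 [-94.2  -1. ]
 [-93.5 -84.6]]
top corners [[376.88224251 -63.45659565  30.        ]
 [384.88519934  94.61572521  30.        ]] [[-43.44147658 166.99399784]
 [114.82941381 168.10359071]]
```

step_arm --pt "0 0 0 0 0 0.1428 0" --pt "0 0 0 0 0 0.1428 0" --pt "0 0 0 0 0 0.1428 0" --pt "0 0 0 0 0 0.1428 0" --pt "0 0 0 0 0 0.1428 0" --pt "0 0 0 0 0 0.1428 0" --pt "0 0 0 0 0 0.1428 0" --pt "0 0 0 0 0 0.1428 0" --pt "0 0 0 0 0 0.1428 0" --pt "0 0 0 0 0 0.1428 0" --pt "0 0 0 0 0 0.1428 0" --pt "0 0 0 0 0.12 0 0" --pt "0 0 0 0 0.12 0 0" --pt "0 0 0 0 0.12 0 0" --pt "0 0 0 0 0.12 0 0" --pt "0 0 0 0 0.12 0 0" --pt "0 0 0 0 0.12 0 0" --pt "0 0 0 0 0 0 0"

```text
t: 4.0
tool_pos: [500.3, -32.9, 279.1]
tcp_rot: [-0.244, 0.682, 0.639, 0.257]
contact_force: [-0.0, -0.3, 0.8]
grip_width: -0.002
gripper_force: 0.0
```

```bash
cat >> h.py <<'E'
C=np.array([546.1,-29.7]);_a=np.deg2rad(86.7);X=np.array([np.cos(_a),np.sin(_a),0]);Y=np.array([-X[1],X[0],0]);Z=np.array([0,0,1.])
def rig(x,y,z): return np.r_[C,0]+x*X+y*Y+z*Z
def go(target):
    s=observe();A=rot(s["tcp_rot"]);d=np.asarray(target)-s["tool_pos"]
    print("rig now",[(s["tool_pos"]-np.r_[C,0])@v for v in(X,Y,Z)]);print("tool shift",(A.T@d).round(1),"axes in rig\n",(np.c_[X,Y,Z].T@A).round(3))
    return s
E
python3 - <<'E'
from h import *
s=go(rig(-110,84,120));print(s["joint_positions"],s["contact_force"])
E
```

```text
rig now [np.float64(-5.880164983601619), np.float64(45.5468820595521), np.float64(279.0694265912657)]
tool shift [-183.7  -37.1   50.1] axes in rig
 [[ 0.749 -0.006  0.663]
 [-0.007 -1.    -0.   ]
 [ 0.663 -0.005 -0.749]]
[-0.57510567  0.40811524  1.85210909  0.63248724  1.34535513 -0.80496081] [-0.00469861 -0.29246409  0.83348706]
```

step_arm --pt "-27 -9.5 -24 0 0 0 0" --pt "-27 -9.5 -24 0 0 0 0" --pt "-27 -9.5 -24 0 0 0 0" --pt "-27 -9.5 -24 0 0 0 0" --pt "-13.3 0 36 0 0 0 0" --pt "-13.3 0 36 0 0 0 0" --pt "-13.3 0 36 0 0 0 0" --pt "-13.3 0 36 0 0 0 0" --pt "-13.3 0 36 0 0 0 0" --pt "0 0 0 0 0 0 0"

```text
t: 5.0
tool_pos: [456.7, -102.4, 100.3]
tcp_rot: [-0.244, 0.681, 0.642, 0.254]
contact_force: [0.7, -0.3, 0.2]
grip_width: 0.001
gripper_force: 0.0
```

Run:
```python
from h import *
s=go(rig(-80,84.5,92));print(s["joint_positions"],s["contact_force"])
T=wristT(s)
p,d=grab_frame("wrist");cv2.imwrite("pics/w2.png",p[:,:,::-1])
```

```text
rig now [np.float64(-77.68642736817088), np.float64(85.08042676677123), np.float64(100.32577995271886)]
tool shift [-7.2  0.6  4.7] axes in rig
 [[ 0.751  0.001  0.66 ]
 [-0.004 -1.     0.005]
 [ 0.66  -0.006 -0.751]]
[-0.71716531  0.67588705  1.95324054  0.62134934  1.09872622 -1.11435662] [ 0.73232187 -0.34398616  0.15905292]
```

View pics/w2.png

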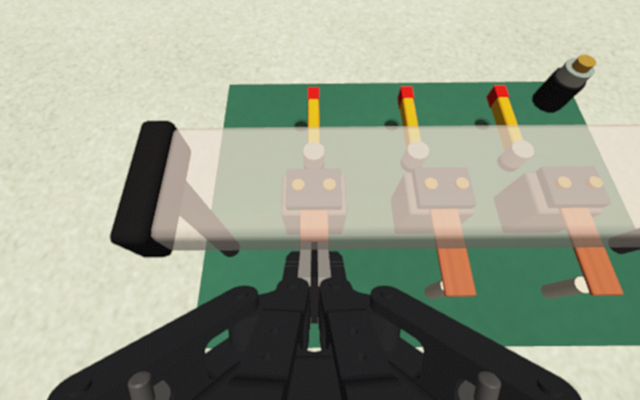

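The fingers are lined up over station 1's clip, with its root at about (313,225), and clear the bar. Now I press.

step_arm --pt "-4.9 0 3.8 0 0 0 0" --pt "-4.9 0 3.8 0 0 0 0" --pt "-1.3 0 1.5 0 0 0 0" --pt "-1.3 0 1.5 0 0 0 0" --pt "-1.3 0 1.5 0 0 0 0" --pt "-1.3 0 1.5 0 0 0 0" --pt "0 0 0 0 0 0 0" --pt "0 0 0 0 0 0 0"

```text
t: 5.85
tool_pos: [458.2, -107.3, 82.5]
tcp_rot: [-0.242, 0.681, 0.642, 0.256]
contact_force: [-0.3, -0.1, 0.4]
grip_width: -0.002
gripper_force: 0.0
```

step_arm --pt "-1.3 0 1.5 0 0 0 0" --pt "-1.3 0 1.5 0 0 0 0" --pt "0 0 0 0 0 0 0" --pt "0 0 0 0 0 0 0"

```text
t: 6.25
tool_pos: [458.2, -107.3, 78.5]
tcp_rot: [-0.242, 0.681, 0.642, 0.256]
contact_force: [-0.3, -0.8, 0.6]
grip_width: -0.001
gripper_force: 0.7
```

step_arm --pt "-1.3 0 1.5 0 0 0 0" --pt "-1.3 0 1.5 0 0 0 0" --pt "0 0 0 0 0 0 0" --pt "0 0 0 0 0 0 0"

```text
t: 6.65
tool_pos: [458.2, -107.2, 74.6]
tcp_rot: [-0.242, 0.681, 0.642, 0.256]
contact_force: [0.3, 0.8, 2.4]
grip_width: 0.001
gripper_force: 1.5
```

step_arm --pt "-1.3 0 1.5 0 0 0 0" --pt "-1.3 0 1.5 0 0 0 0" --pt "0 0 0 0 0 0 0" --pt "0 0 0 0 0 0 0"

```text
t: 7.05
tool_pos: [458.1, -107.0, 70.6]
tcp_rot: [-0.242, 0.681, 0.642, 0.256]
contact_force: [0.6, 1.6, 4.6]
grip_width: 0.0
gripper_force: 2.3
```

step_arm --pt "-1.3 0 1.5 0 0 0 0" --pt "0 0 0 0 0 0 0" --pt "0 0 0 0 0 0 0"

```text
t: 7.35
tool_pos: [458.2, -106.9, 69.3]
tcp_rot: [-0.242, 0.681, 0.642, 0.257]
contact_force: [0.4, 0.9, 15.9]
grip_width: -0.001
gripper_force: 7.7
```

step_arm --pt "-1.3 0 1.5 0 0 0 0" --pt "0 0 0 0 0 0 0" --pt "0 0 0 0 0 0 0"

```text
t: 7.65
tool_pos: [458.3, -106.6, 68.0]
tcp_rot: [-0.242, 0.681, 0.642, 0.257]
contact_force: [-0.3, 1.1, 27.6]
grip_width: -0.0
gripper_force: 14.0
```

step_arm --pt "-1.3 0 1.5 0 0 0 0" --pt "0 0 0 0 0 0 0" --pt "0 0 0 0 0 0 0"

```text
t: 7.95
tool_pos: [458.4, -106.5, 66.8]
tcp_rot: [-0.242, 0.68, 0.642, 0.258]
contact_force: [-2.4, -2.6, 40.7]
grip_width: -0.001
gripper_force: 20.3
```

step_arm --pt "9.9 0 -11.3 0 0 0 0" --pt "9.9 0 -11.3 0 0 0 0" --pt "0 42.5 0 0 0 0 0" --pt "0 42.5 0 0 0 0 0" --pt "-8.1 0 9.1 0 0 0 0" --pt "-2.6 0 3 0 0 0 0" --pt "-2.6 0 3 0 0 0 0" --pt "0 0 0 0 0 0 0" --pt "0 0 0 0 0 0 0"

```text
t: 8.85
tool_pos: [542.5, -112.1, 75.1]
tcp_rot: [-0.242, 0.681, 0.642, 0.257]
contact_force: [2.8, 2.5, 6.2]
grip_width: 0.002
gripper_force: 2.8
```

step_arm --pt "-1.3 0 1.5 0 0 0 0" --pt "-1.3 0 1.5 0 0 0 0" --pt "0 0 0 0 0 0 0" --pt "0 0 0 0 0 0 0"

```text
t: 9.25
tool_pos: [542.5, -111.8, 71.5]
tcp_rot: [-0.242, 0.681, 0.641, 0.257]
contact_force: [3.3, 2.4, 9.1]
grip_width: -0.003
gripper_force: 4.3
```

step_arm --pt "-1.3 0 1.5 0 0 0 0" --pt "0 0 0 0 0 0 0" --pt "9.9 0 -11.3 0 0 0 0" --pt "9.9 0 -11.3 0 0 0 0" --pt "0 42.5 0 0 0 0 0" --pt "0 42.5 0 0 0 0 0" --pt "-8.1 0 9.1 0 0 0 0" --pt "-4.6 0 5.3 0 0 0 0" --pt "-4.6 0 5.3 0 0 0 0" --pt "0 0 0 0 0 0 0" --pt "0 0 0 0 0 0 0"

```text
t: 10.35
tool_pos: [627.2, -117.0, 73.1]
tcp_rot: [-0.242, 0.681, 0.641, 0.257]
contact_force: [1.6, 1.9, 8.0]
grip_width: 0.003
gripper_force: 3.7
```

step_arm --pt "-1.3 0 1.5 0 0 0 0" --pt "0 0 0 0 0 0 0" --pt "0 0 0 0 0 0 0"

```text
t: 10.65
tool_pos: [627.2, -116.8, 71.5]
tcp_rot: [-0.242, 0.681, 0.641, 0.257]
contact_force: [1.8, 3.1, 9.2]
grip_width: 0.005
gripper_force: 4.4
```

step_arm --pt "0 0 -30 0 0 0 0" --pt "0 0 -40 0 0 0 0" --pt "0 0 -40 0 0 0 0" --pt "0 0 -40 0 0 0 0" --pt "0 0 -45 0 0 0 0" --pt "0 0 -45 0 0 0 0" --pt "0 0 0 0 -0.12 0 0" --pt "0 0 0 0 -0.12 0 0" --pt "0 0 0 0 -0.12 0 0" --pt "0 0 0 0 -0.12 0 0" --pt "0 0 0 0 -0.12 0 0" --pt "0 0 0 0 -0.12 0 0" --pt "0 0 0 0 0 0 0"

```text
t: 11.95
tool_pos: [617.6, -272.7, 251.5]
tcp_rot: [0.001, 0.727, 0.687, -0.001]
contact_force: [0.2, 0.4, 0.0]
grip_width: -0.0
gripper_force: 0.0
```

Run:
```python
from h import *
s=go([440,325,195]);print(s["joint_positions"],s["contact_force"])
```

```text
rig now [np.float64(-238.48969794276607), np.float64(-85.41263107574721), np.float64(251.52403122125995)]
tool shift [ 587.  -210.6   55. ] axes in rig
 [[ 1.     0.002 -0.003]
 [ 0.002 -1.     0.   ]
 [-0.003 -0.    -1.   ]]
[-0.45915274  0.49839386  1.51164972 -0.00307324  1.13087814 -0.40209973] [0.22226813 0.42107063 0.0391583 ]
```

step_arm --pt "42 -15 0 0 0 0 0" --pt "42 -15 0 0 0 0 0" --pt "42 -15 0 0 0 0 0" --pt "42 -15 0 0 0 0 0" --pt "42 -15 0 0 0 0 0" --pt "42 -15 0 0 0 0 0" --pt "42 -15 0 0 0 0 20" --pt "42 -15 0 0 0 0 50" --pt "42 -15 0 0 0 0 50" --pt "42 -15 0 0 0 0 50" --pt "42 -15 14 0 0 0 50" --pt "42 -15 14 0 0 0 50" --pt "42 -15 14 0 0 0 50" --pt "41 -15 13 0 0 0 50" --pt "0 0 0 0 0 0 50" --pt "0 0 0 0 0 0 50"

```text
t: 13.55
tool_pos: [442.6, 322.7, 195.0]
tcp_rot: [-0.001, 0.727, 0.686, -0.002]
contact_force: [-0.1, 0.1, 0.1]
grip_width: 0.586
gripper_force: 0.0
```

Run:
```python
from h import *
s=observe();T=wristT(s);p,d=grab_frame("wrist");cv2.imwrite("pics/w3.png",p[:,:,::-1]);np.save("w3T.npy",T);np.save("w3.npy",d)
P=cloud("wrist",d,T);h=cv2.cvtColor(p,cv2.COLOR_RGB2HSV)
o=(cv2.inRange(h,(5,150,100),(17,255,255))>0)
k,l,st,ce=cv2.connectedComponentsWithStats(o.astype(np.uint8))
for i in range(1,k):
    if st[i,4]>40: 
        Q=P[l==i];top=Q[Q[:,2]>86]; print(ce[i],st[i],np.median(Q,0),len(top),top.mean(0) if len(top) else 0, (np.r_[cv2.minEnclosingCircle(top[:,:2].astype(np.float32))[0],cv2.minEnclosingCircle(top[:,:2].astype(np.float32))[1]]if len(top) else 0))
print(s["tool_pos"],s["joint_positions"])
```

```text
[508.16463415 102.11585366] [499  97  22  15 164] [622.20051135 393.2174607   52.99108514] 2 [449.184197   397.58255926 337.76744843] [4.49184204e+02 3.97582550e+02 9.99999975e-05]
[310.08293839 193.92180095] [299 183  23  23 422] [440.82996978 327.67417962  89.9435873 ] 392 [440.53530631 328.23830918  90.59689829] [443.35418701 357.87854004  40.12984467]
[442.58900217 322.7318603  194.98562184] [5.73802104e-01 3.81884005e-01 1.86828144e+00 1.70358852e-03
 8.94729011e-01 6.30668834e-01]
```

View pics/w3.png

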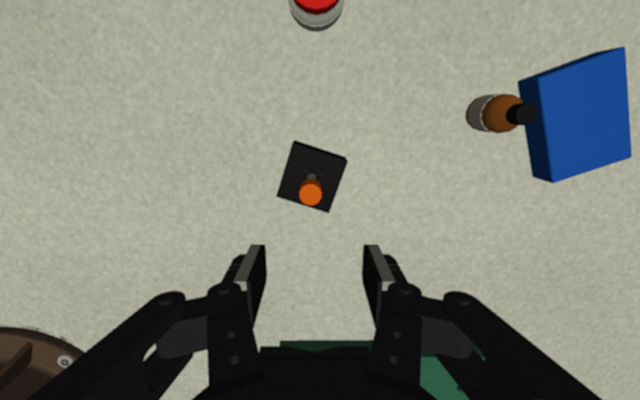

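The orange head shows at (310,194), which puts it at about (441,328) with its top at z 90, and it is clear of the jar and the bottle. I descend and grip.

step_arm --pt "2.5 -1 45 0 0 0 50" --pt "2.4 -1 45 0 0 0 50" --pt "0 0 30 0 0 0 50" --pt "0 0 15 0 0 0 50" --pt "0 0 0 0 0 0 50" --pt "0 0 0 0 0 0 15" --pt "0 0 0 0 0 0 10" --pt "0 0 0 0 0 0 10" --pt "0 0 0 0 0 0 10" --pt "0 0 0 0 0 0 10" --pt "0 0 0 0 0 0 10" --pt "0 0 0 0 0 0 10"

```text
t: 14.8
tool_pos: [442.3, 328.4, 62.2]
tcp_rot: [0.0, 0.728, 0.686, 0.001]
contact_force: [-1.2, -1.1, 5.7]
grip_width: 0.213
gripper_force: 58.3
```

step_arm --pt "0 0 -8 0 0 0 10" --pt "0 0 -15 0 0 0 10" --pt "0 0 -20 0 0 0 10" --pt "0 0 -20 0 0 0 10" --pt "-30 6 0 0 0 0 10" --pt "-40 8 0 0 0 0 10" --pt "-42 8.5 0 0 0 0 10" --pt "-42 8.5 0 0 0 0 10" --pt "-42 8.5 0 0 0 0 10" --pt "-40 8 0 0 0 0 10" --pt "-30 6 0 0 0 0 10" --pt "-18 3 0 0 0 0 10" --pt "0 0 0 0 0 0 10" --pt "0 0 0 0 0 0 10"

```text
t: 16.2
tool_pos: [481.7, 41.2, 124.6]
tcp_rot: [0.0, 0.728, 0.686, 0.0]
contact_force: [0.3, -0.8, 0.7]
grip_width: 0.211
gripper_force: 58.7
```

Run:
```python
from h import *
s=observe();T=wristT(s);p,d=grab_frame("wrist");np.save("w4T.npy",T);np.save("w4.npy",d);cv2.imwrite("pics/w4raw.png",p[:,:,::-1])
q,ds=grab_frame("scene");cv2.imwrite("pics/s4raw.png",q[:,:,::-1]);np.save("s4.npy",ds)
a=cv2.resize(p[80:330,190:450,::-1],None,fx=2.2,fy=2.2);b=cv2.resize(q[130:250,250:385,::-1],None,fx=3.5,fy=3.5)
cv2.imwrite("pics/w4.png",a);cv2.imwrite("pics/s4.png",b)
print(s["tool_pos"],s["contact_force"],s["joint_positions"]);go(rig(66.5,68.5,125))
```

```text
[481.73285167  41.15059768 124.64384865] [ 0.26666145 -0.76546018  0.65141126] [2.24110195e-02 4.02473973e-01 2.07552647e+00 1.97007618e-04
 6.62531790e-01 8.22950613e-02]
rig now [np.float64(67.77980600017156), np.float64(68.5983223052872), np.float64(124.3346320261632)]
tool shift [-1.3  0.1 -0.7] axes in rig
 [[ 1.    -0.001  0.   ]
 [-0.001 -1.    -0.001]
 [ 0.     0.001 -1.   ]]
```

View pics/w4.png

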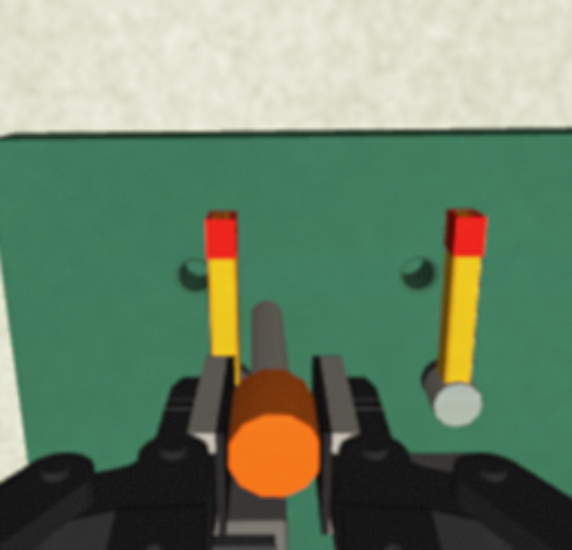

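View pics/s4.png

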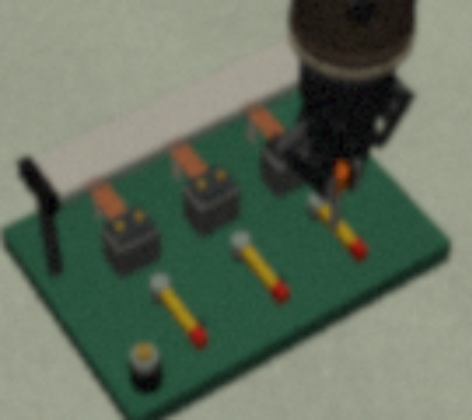

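The crop shows the pin upright in the fingers with its foot at raw pixel (311,218) or so. Hole 1 is at raw (278,204) and hole 2 at (379,204). I'll work out the foot-to-hole offset.

Run:
```python
from h import *
T=np.load("w4T.npy");r=lambda P:[((P-np.r_[C,0])@v).round(1) for v in(X,Y,Z)]
o=lambda u,v:(u/2.2+190,v/2.2+80)
for n,uv,z in(("h1",o(194,274),30),("h2",o(417,273),30),("foot rim far",o(267,302),70),("head top",o(274,456),136.8+16)):
    P=rays("wrist",uv,z,T)[0];print(n,P.round(1),r(P))
print("head top alt",[r(rays("wrist",o(274,456),z,T)[0]) for z in(148,152,156)])
d=np.load("w4.npy");P=cloud("wrist",d,T);v,u=np.mgrid[:400,:640]
m=(u>=309)&(u<=314)
for row in(214,216,217,218,219,220,222,226,230,240): print(row,r(P[row,312]))
```

```text
h1 [453.7  41.5  30. ] [np.float64(65.8), np.float64(96.4), np.float64(30.0)]
h2 [538.   36.8  30. ] [np.float64(66.0), np.float64(11.9), np.float64(30.0)]
foot rim far [481.8  43.3  70. ] [np.float64(69.2), np.float64(68.4), np.float64(70.0)]
head top [483.7  40.9 152.8] [np.float64(66.9), np.float64(66.4), np.float64(152.8)]
head top alt [[np.float64(63.8), np.float64(66.4), np.float64(148.0)], [np.float64(66.4), np.float64(66.4), np.float64(152.0)], [np.float64(69.0), np.float64(66.4), np.float64(156.0)]]
214 [np.float64(57.1), np.float64(68.2), np.float64(29.2)]
216 [np.float64(71.1), np.float64(67.9), np.float64(72.7)]
217 [np.float64(71.2), np.float64(67.9), np.float64(74.9)]
218 [np.float64(71.4), np.float64(67.9), np.float64(77.3)]
219 [np.float64(70.8), np.float64(67.9), np.float64(77.8)]
220 [np.float64(71.4), np.float64(67.9), np.float64(81.2)]
222 [np.float64(71.2), np.float64(67.9), np.float64(84.4)]
226 [np.float64(71.3), np.float64(67.8), np.float64(91.6)]
230 [np.float64(71.2), np.float64(67.8), np.float64(98.0)]
240 [np.float64(71.2), np.float64(67.7), np.float64(112.5)]
```

step_arm --pt "0 0 15 0 0 0 10" --pt "0 0 13 0 0 0 10" --pt "0 0 8 0 0 0 10" --pt "0 0 0 0 0 0 10" --pt "0 -4 0 0 0 0 10" --pt "0 -4 0 0 0 0 10" --pt "0 -4 0 0 0 0 10" --pt "0 -4 0 0 0 0 10" --pt "0 -4 0 0 0 0 10" --pt "0 -4 0 0 0 0 10" --pt "0 -3 0 0 0 0 10" --pt "-0.3 -1.4 0 0 0 0 10" --pt "0 0 0 0 0 0 10" --pt "0 0 0 0 0 0 10"

```text
t: 17.7
tool_pos: [453.3, 42.7, 87.9]
tcp_rot: [0.0, 0.728, 0.686, 0.0]
contact_force: [3.7, -0.3, -0.5]
grip_width: 0.207
gripper_force: 58.5
```

Run:
```python
from h import *
s=observe();T=wristT(s);p,d=grab_frame("wrist");cv2.imwrite("pics/w5raw.png",p[:,:,::-1]);np.save("w5T.npy",T);np.save("w5.npy",d)
cv2.imwrite("pics/w5.png",cv2.resize(p[130:330,210:420,::-1],None,fx=2.8,fy=2.8,interpolation=cv2.INTER_CUBIC))
go(rig(66,97,88));print(s["contact_force"])
r=lambda P:[((P-np.r_[C,0])@v).round(1) for v in(X,Y,Z)]
P=cloud("wrist",d,T)
for row in range(206,246,4):
    for c in(310,): print(row,r(P[row,c]))
```

```text
rig now [np.float64(66.9172125386099), np.float64(96.81385809442276), np.float64(87.87480059433375)]
tool shift [-0.9 -0.2 -0.1] axes in rig
 [[ 1.    -0.001  0.   ]
 [-0.001 -1.    -0.   ]
 [ 0.     0.    -1.   ]]
[ 3.68405774 -0.271884   -0.49325282]
206 [np.float64(76.2), np.float64(97.9), np.float64(29.8)]
210 [np.float64(73.5), np.float64(97.9), np.float64(30.5)]
214 [np.float64(62.5), np.float64(98.2), np.float64(8.0)]
218 [np.float64(71.4), np.float64(97.8), np.float64(41.0)]
222 [np.float64(71.4), np.float64(97.7), np.float64(48.5)]
226 [np.float64(71.2), np.float64(97.6), np.float64(54.9)]
230 [np.float64(71.3), np.float64(97.5), np.float64(61.8)]
234 [np.float64(71.7), np.float64(97.4), np.float64(68.8)]
238 [np.float64(70.9), np.float64(97.4), np.float64(72.6)]
242 [np.float64(71.0), np.float64(97.3), np.float64(78.2)]
```

View pics/w5.png

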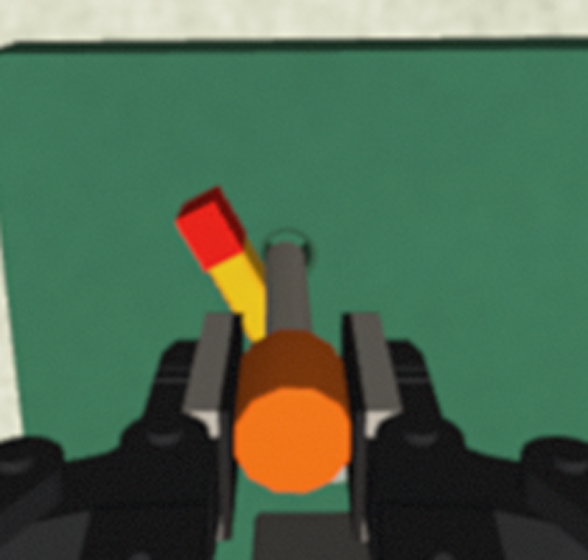

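The lever is open, with its red end at crop (212,230). The foot at crop (287,243) sits centred over the hole ring, which spans columns 263 to 313. I lower the pin.

step_arm --pt "0 0 3 0 0 0 10" --pt "0 0 3 0 0 0 10" --pt "0 0 3 0 0 0 10" --pt "0 0 0 0 0 0 10"

```text
t: 18.15
tool_pos: [453.0, 42.6, 78.4]
tcp_rot: [-0.0, 0.728, 0.686, -0.0]
contact_force: [2.8, 0.8, -2.5]
grip_width: 0.212
gripper_force: 58.5
```

step_arm --pt "0 0 3 0 0 0 10" --pt "0 0 3 0 0 0 10" --pt "0 0 3 0 0 0 10" --pt "0 0 3 0 0 0 10" --pt "0 0 2 0 0 0 10" --pt "0 0 0 0 0 0 10"

```text
t: 18.75
tool_pos: [452.9, 42.7, 64.5]
tcp_rot: [-0.0, 0.728, 0.686, -0.0]
contact_force: [3.4, 0.3, -3.1]
grip_width: 0.214
gripper_force: 58.7
```

step_arm --pt "0 0 1 0 0 0 10" --pt "0 0 1 0 0 0 10" --pt "0 0 1 0 0 0 10" --pt "0 0 0 0 0 0 10"

```text
t: 19.15
tool_pos: [453.4, 42.7, 62.1]
tcp_rot: [0.0, 0.728, 0.686, 0.0]
contact_force: [3.4, -0.5, 9.9]
grip_width: 0.211
gripper_force: 60.3
```

step_arm --pt "0 0 0 0 0 0 30" --pt "0 0 0 0 0 0 45" --pt "0 0 0 0 0 0 50" --pt "0 0 0 0 0 0 50" --pt "0 0 0 0 0 0 50" --pt "0 0 -15 0 0 0 50" --pt "0 0 -30 0 0 0 50" --pt "0 0 -45 0 0 0 50" --pt "0 0 -45 0 0 0 50" --pt "0 0 0 0 0 0 50" --pt "0 0 0 0 0 0 50"

```text
t: 20.25
tool_pos: [453.7, 42.7, 197.9]
tcp_rot: [0.001, 0.728, 0.686, 0.001]
contact_force: [0.2, -0.2, -1.6]
grip_width: 0.585
gripper_force: 0.0
```

Run:
```python
from h import *
s=observe();T=wristT(s);p,d=grab_frame("wrist");cv2.imwrite("pics/w6.png",p[:,:,::-1])
P=cloud("wrist",d,T);h=cv2.cvtColor(p,cv2.COLOR_RGB2HSV)
o=(cv2.inRange(h,(5,150,100),(17,255,255))>0)&(P[...,2]>60)
print("head",np.median(P[o],0),o.sum(),s["tool_pos"],s["contact_force"])
```

```text
head [461.22818873 -79.87463574  76.98973983] 1084 [453.65647632  42.69937358 197.85250167] [ 0.15377514 -0.18440541 -1.56975808]
```

View pics/w6.png

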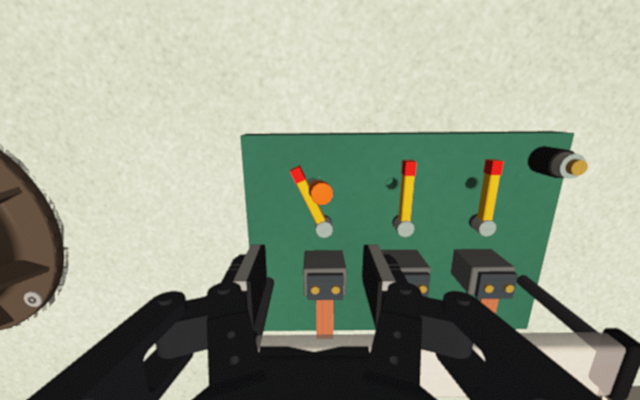

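The pin stands upright in hole 1, its head at (321,194). Lever 1 rests open against it, running from (324,229) to (297,173), about 0.45 rad. Levers 2 and 3 are shut, so I hand in.

```bash
python3 -c "
from plant import *
print(hand_in())"
```

```text
the job is handed in; nothing more can be done
None
```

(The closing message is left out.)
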